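# Fume extractor: push the branch selector lever through its H gate

### The arm

A 6-joint arm with a two-finger parallel gripper is mounted at the origin on the work surface. World frame = base frame: x ahead of the robot, y to its left, z up, the work surface at z = 0. Lengths are in m, angles in rad, forces in N, time in s.
With the tool pointing down it reaches from about 0.35 to 0.775 m from the base axis. Payload 7.3 kg.
Tool frame: the origin (TCP) lies at the very end of the fingers, on their centre line; the grasp point (between the pads) lies 19 mm behind it; z points along the fingers, y is the direction in which the jaws open and shut (so a half turn about z gives the same grasp; the last joint's range is limited). The gripper opens to 92 mm and grips with 3 to 60 N. Pads are 19 mm wide; open, the fingers measure 130 mm over their backs; the gripper's body (75 mm by 190 mm) begins 47 mm behind the grasp point.
Start: joints at [0.982, 0.342, 1.524, -0, 1.275, -0.146], TCP at [0.225, 0.474, 0.205] pointing down, gripper open.
Joint ranges: [-2.53, 2.53], [-0.77, 2.02], [0.04, 2.7], [-1, 4.14], [0.28, 2.66], [-3.11, 3.11]. Speed limits (rad/s): [2.57, 2.57, 3.14, 3.14, 3.14, 3.14].

### API

Orientations are given as [roll, pitch, yaw] about the fixed x, y, z axes, in that order (R = Rz(yaw) Ry(pitch) Rx(roll)).
In Python, from cell import robot gives the robot as it stands.
- The arm moves only by the tool apply_moves, never from a script. Its argument "plan" is a list of rows, each an object of numbers: "tx", "ty", "tz": the shift along the tool's x, y, z in m; "yaw": the turn about the tool's z in rad; "grip": the opening, from -1 (shut) to 1 (fully open), so that 0 is half open. In form: [{"tx": .., "ty": .., "tz": .., "yaw": .., "grip": ..}, ...]. A call has 1 to 8 rows; each row is the pose to reach, as a shift and turn from the pose commanded when the call began, along the tool's axes at that moment; what a row does not reach only later rows make up. A row lasts 1/8 s, in which the tool goes at most 62.5 mm and 10.7 degrees, less where a joint would pass 70% of its speed; a pose out of reach is approached as far as the arm can. A call with a gripper value outside its range is refused whole. The fingers move at their own pace and stop on an object; "force" is the grip in N (left out, the last holds). Time passes only in rows, so rows that repeat a pose let the fingers close. It gives the time, the measured TCP pose, the force and the opening at its end, in the units of the state.
- robot.observe(): the state, without advancing time (a new reading comes with each control period).
- robot.read_camera(name): name is "side" or "top"; returns (picture, depth): 384x512x3 uint8, red, green, blue; 384x512 float32, m along the optical axis (not along the pixel's ray), 0 where there is no reading.
- robot.get_calibration(name): a dict with "camera_matrix" (3x3 intrinsics, pixels), "R" (3x3) and "t" (3): a world point X has camera coordinates R X + t. Camera axes: x right, y down, z forward; pixel columns grow to the right and rows downward; lengths in m; the calibration is good to about 2 mm. A picture is of the moment at which its call begins. get_calibration takes no time and is no camera call.
- robot.hand_in(): hands the job in, once; it reports no verdict.
Trained networks look in the newest picture that a camera, given by its name, has taken for a name from the list of things; names that differ only in an ending like _2 or _b are one class to them, and where a whole thing is asked for, a point or a joint stands for the part that bears it (a point fixed in the world has none). Each returns a list of dicts, best first, with "confidence" (0 to 1); they miss things now and then, are a little off and sometimes report something else, mostly with a low value. They report only what shows in the picture. A call takes as long as a camera call.
- robot.outline_of(label, camera): "region" (384x512 bool, what is visible of it) and "pixel" ([row, column] in pixels, amid what is visible of it).
- robot.tip_of(label, camera): "pixel" ([row, column] in pixels: a listed point, or the origin of a listed thing).
The state is a dict: "time": time; "qpos": joint angles; "qvel": joint speeds; "joint_efforts": joint torques, N m; "tool_pos": TCP position; "tool_rot": TCP orientation; "contact_force": force on the tool from outside, world axes, zero at the start; "torque": the same for the moment, N m; "opening": finger opening in m.
Only numpy, scipy, OpenCV 4.12 (cv2) and the standard library are available. Lean on these libraries where they do the work, as an engineer would, in place of code of your own. Each camera call takes 0.05 s, during which the arm holds its last target.

### The job

Switch the fume extractor over to its flat nozzle: with the fingertips, push the selector lever out of its parked slot and along the H gate until it is fully home at the end of the slot marked with the raised straight bar, without selecting either of the other two branches on the way, then take the hand away. Only push the lever sideways: do not pull its knob up, and leave the solder spool, the flux bottle and the loose buzzers where they are.

Things in the scene. Friction and masses are not known exactly. Their poses are not given: they have to be found in the camera images.
- selector: Fixed grey box, 190 (x) x 180 (y) x 100 mm high, with an aluminium top plate in which an H is cut; two black hose ports, 68 mm across, stick out 60 mm from its +x face. Origin: centre of its underside. +x is its far side and +y its left as seen from the robot at yaw 0.
- gate (a point): Centre of the H gate, at the plate's top; axes as the selector's. Two slots along x, with centre lines at y = +20 and -20 mm, reach to x = +32 and -32 mm; one crossing along y at x = 0 joins them. All are 17 mm wide. Tongues of plate between the slots stop the lever: it changes slots only in the crossing. Four ends: far/near (x +/-), left/right (y +/-).
- parked (a point): End of the near right slot (x -, y -), where the lever is parked at the start; this point is the centre of a plain raised black disc on the plate, 22 mm across, at x = -48, y = -28 mm from the gate's centre.
- rocker (a joint): Lean of the lever along the selector's x, rad: 0 upright (in the crossing), + towards +x. Stops at +0.29 and -0.29 (fully home in a far or near slot). It stays where it is left (friction): about 4 N at the knob moves it.
- lever (a joint): Lean of the lever along the selector's y, rad: 0 upright, + towards +y. Stops at +0.245 (left slots) and -0.245 (right slots). Same friction, about 4 N at the knob. To pass between the slots, rocker must be within about 0.03 of 0.
- knob_centre (a point): Centre of the lever's black ball knob, 34 mm across, on a 12 mm steel stem with an 18 mm collar to 27 mm below this point. The lever pivots both ways on the selector's axis, 20 mm above its underside, 155 mm from this point: 175 mm above the bench when upright, 164 mm at a slot's end, there about 43 mm in x and 38 mm in y from the selector's axis.
- knob (a joint): Lift of the knob along its stem, m: 0 as it should be, up to 0.014 when pulled up against a 15 N spring (not wanted). Sideways pushing does not lift it; move the fingers off sideways before raising them.
- sign_bar: The sign of the wanted slot: a raised black straight bar, 26 (y) x 7 (x) x 3 mm, fixed on the top plate just outside the end of one slot, at selector x = +-48, y = +-28 mm. Which of the three slots that are not the parked one bears it changes from run to run. Origin: centre of its underside, 100 mm above the bench.
- sign_ring: A raised black ring, 26 mm across, 3 mm thick, fixed in the same way at the end of another slot. Origin: its centre, 100 mm above the bench.
- sign_cross: A raised black cross (+) of two 24 x 6 mm bars, fixed in the same way at the end of another slot. Origin: its centre, 100 mm above the bench.
- spool: Bystander: solder spool (grey flanges, bright wire) standing upright, 60 mm across, 50 mm high, loose, on the left of the selector. Origin: centre of its underside.
- flux: Bystander: white flux bottle, 44 mm across, 110 mm high, loose, on the right of the selector. Origin: centre of its underside.
- buzzer_a: Bystander: small loose black buzzer part, 45 x 20 x 15 mm, on a galvanised sheet far left. Origin: centre of its underside.
- buzzer_b: Bystander: a second such buzzer part. Origin: centre of its underside.

How it is judged:
At the end, for the whole second after the job is handed in: The knob stands at the slot end that bears the bar sign (within 22 mm of the sign's centre, seen from above), the lever leans at least 0.25 of its 0.29 rad into that slot (the knob within about 6 mm of its stop), is at rest, and the knob is not lifted (horizontal distance between knob_centre and sign_bar below 0.022 m and (value of joint rocker above 0.25 rad or value of joint rocker below -0.25 rad) and value of joint knob below 0.003 m and velocity of joint rocker between -0.05 and 0.05 rad/s); the robot touches nothing.
It fails at once if the knob is pulled up by more than 6 mm (value of joint knob above 0.006 m).
It fails at once if the lever is pushed fully home into the slot of the ring sign (horizontal distance between knob_centre and sign_ring below 0.022 m and (value of joint rocker above 0.25 rad or value of joint rocker below -0.25 rad)).
It fails at once if the lever is pushed fully home into the slot of the cross sign (horizontal distance between knob_centre and sign_cross below 0.022 m and (value of joint rocker above 0.25 rad or value of joint rocker below -0.25 rad)).
It fails at once if the spool, the flux bottle or a loose buzzer is moved by more than 15 mm (distance of any of spool, flux, buzzer_a, buzzer_b from where it was at the start of the episode above 0.015 m).
It also fails if it takes over 58 s, if anything falls off the work surface, if the arm or the gripper's body presses on something with over 40 N, if the wrist force passes 120 N, or if a joint passes its speed limit or range.

## Working session

There is one attempt and no reset: what is moved stays moved. The work goes in short steps, Python scripts to look and compute and a tool call to move; the robot and the scene stay as the last step left them, time stands still between calls to the robot, and variables do not carry over. Pictures are saved under pics/ and viewed, and the job is handed in when it is done.

Besides the shell and the picture viewer there is one more tool, called after "Emit:" as name(argument=value, ...), one argument or row to a line, values as JSON. apply_moves: Moves the arm, as the interface text tells. Its arguments: {"type":"object","properties":{"plan":{"type":"array","items":{"type":"object","properties":{"tx":{"type":"number"},"ty":{"type":"number"},"tz":{"type":"number"},"yaw":{"type":"number"},"grip":{"type":"number"}}}},"force":{"type":"number"}},"required":["plan"]}

```bash
mkdir -p pics; ls
cat > h.py <<'E'
import numpy as np, cv2
from cell import robot
def world(cam,px,depth):
    c=robot.get_calibration(cam);K=np.array(c["camera_matrix"]);R=np.array(c["R"]);t=np.array(c["t"])
    r,q=px; z=depth
    X=np.array([(q-K[0,2])/K[0,0]*z,(r-K[1,2])/K[1,1]*z,z]);return R.T@(X-t)
def ray(cam,px,zw):
    a=world(cam,px,0);b=world(cam,px,1);s=(zw-a[2])/(b[2]-a[2]);return a+s*(b-a)
E
python3 - <<'E'
from h import *
print(robot.observe())
for n in ("side","top"):
    p,d=robot.read_camera(n); cv2.imwrite(f"pics/{n}0.png",p[:,:,::-1]); np.save(f"{n}d.npy",d)
    print(n,{k:np.round(v,4).tolist() for k,v in robot.get_calibration(n).items()})
for n in ("side","top"):
  for l in ("selector","gate","parked","knob_centre","sign_bar","sign_ring","sign_cross"):
    print(n,l,[(np.round(x["pixel"],1).tolist(),round(x["confidence"],2)) for x in robot.tip_of(l,n)[:4]])
E
```

```text
pics
{'time': 0.0, 'qpos': array([ 9.82005017e-01,  3.42720996e-01,  1.52500555e+00, -3.39596451e-05,
        1.27544325e+00, -1.45993015e-01]), 'qvel': array([ 0.00077327,  0.00042053, -0.00013593, -0.00106333,  0.00081605,
        0.00036517]), 'joint_efforts': array([-9.40359168e-04, -4.31235158e+01, -2.44225538e+01,  7.18916254e-02,
        5.57947950e-02, -1.78237515e-04]), 'tool_pos': array([0.22467954, 0.47399353, 0.20424991]), 'tool_rot': array([-3.14002756e+00, -1.97306774e-04,  2.69880412e+00]), 'contact_force': array([0.07602908, 0.58624752, 1.02502453]), 'torque': array([ 0.02595062, -0.01431455,  0.03011409]), 'opening': 0.09161830886759716}
side {'camera_matrix': [[365.6442, 0.0, 259.1092], [0.0, 365.6442, 191.658], [0.0, 0.0, 1.0]], 'R': [[0.9636, -0.2673, 0.0026], [-0.1596, -0.583, -0.7966], [0.2144, 0.7673, -0.6044]], 't': [-0.4731, 0.2705, 0.8581]}
top {'camera_matrix': [[423.0961, 0.0, 255.5217], [0.0, 423.0961, 191.3492], [0.0, 0.0, 1.0]], 'R': [[0.0216, -0.9997, 0.0063], [-0.9921, -0.0222, -0.1232], [0.1233, -0.0036, -0.9924]], 't': [0.1457, 0.5252, 1.122]}
side selector [([276.3, 307.3], 0.59)]
side gate [([247.1, 311.3], 0.97)]
side parked [([263.8, 305.4], 0.67)]
side knob_centre [([240.7, 315.6], 0.49)]
side sign_bar [([248.8, 289.8], 0.39)]
side sign_ring [([228.4, 318.2], 0.58)]
side sign_cross [([244.5, 335.4], 0.63)]
top selector [([167.3, 334.4], 0.88), ([158.0, 341.6], 0.52)]
top gate [([159.5, 341.5], 0.87)]
top parked [([171.4, 358.0], 0.65), ([166.5, 336.1], 0.35)]
top knob_centre [([160.5, 367.6], 0.65)]
top sign_bar []
top sign_ring [([172.5, 359.3], 0.56), ([145.5, 330.0], 0.48)]
top sign_cross [([137.8, 343.0], 0.48)]
```

Run:
```python
import cv2
a=cv2.imread("pics/top0.png");cv2.imwrite("pics/top0c.png",cv2.resize(a[90:240,250:450],None,fx=4,fy=4,interpolation=cv2.INTER_CUBIC))
a=cv2.imread("pics/side0.png");cv2.imwrite("pics/side0c.png",cv2.resize(a[170:320,220:420],None,fx=4,fy=4,interpolation=cv2.INTER_CUBIC))
```

```text
(no output)
```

View pics/top0.png

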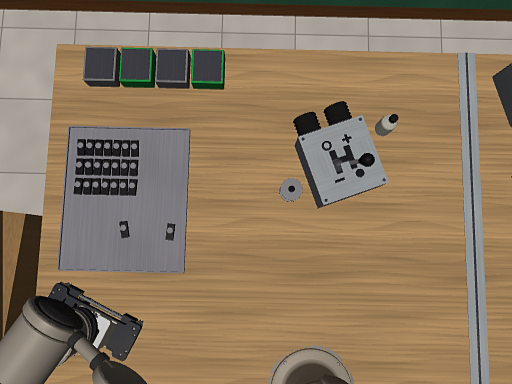

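View pics/side0.png

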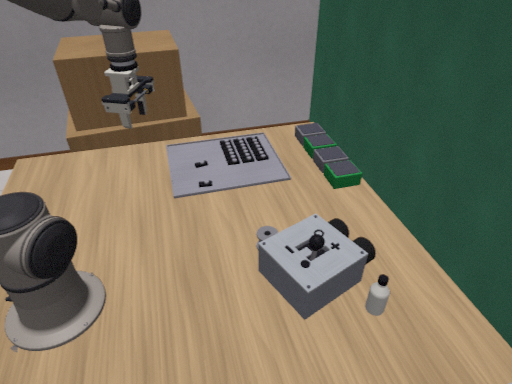

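```bash
sleep 1
```

```text
(no output)
```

View pics/top0c.png

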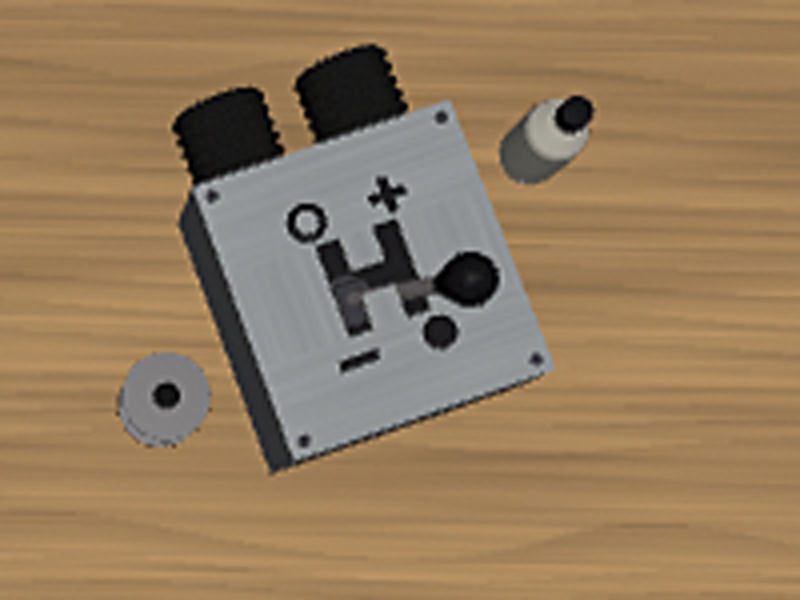

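View pics/side0c.png

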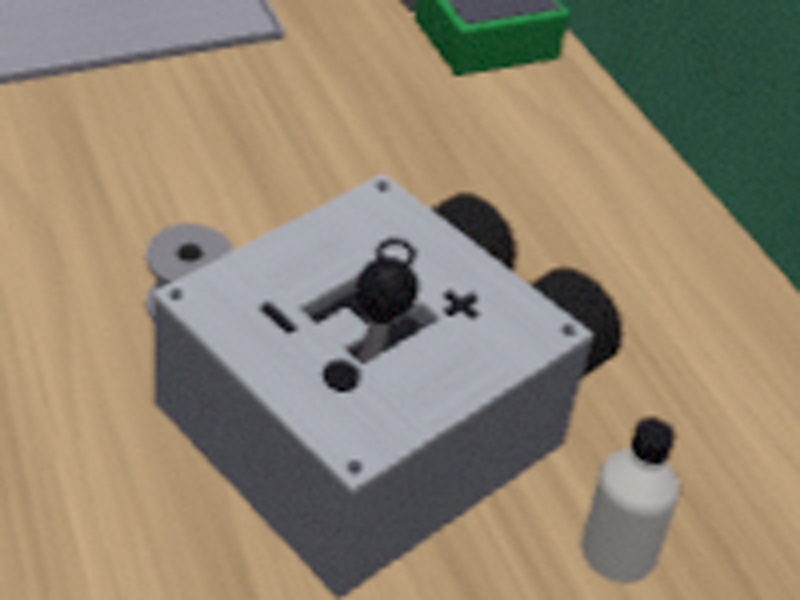

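The bar sign is at the near-left slot (top crop ≈(360,360)). The ring is far left, the cross far right, and the knob is parked near right. Next I'll fit the selector pose from the plate corners and signs.

```bash
cat > fit.py <<'E'
from h import *
def fit(cam,pts,off,names):
    W=[];M=[]
    for (x,y),(mx,my,mz) in zip(pts,names):
        W.append(ray(cam,((y+.5)/4-.5+off[0],(x+.5)/4-.5+off[1]),mz)[:2]);M.append((mx,my))
    W=np.array(W);M=np.array(M)
    wc=W.mean(0);mc=M.mean(0);A=(M-mc).T@(W-wc)
    U,S,Vt=np.linalg.svd(A);R=Vt.T@np.diag([1,np.linalg.det(Vt.T@U.T)])@U.T
    t=wc-R@mc; res=W-(M@R.T+t)
    return t,np.arctan2(R[1,0],R[0,0]),np.round(res*1000,1)
N=[(.095,.09,.1),(.095,-.09,.1),(-.095,-.09,.1),(-.095,.09,.1),(.048,.028,.103),(.048,-.028,.103),(-.048,.028,.103),(-.048,-.028,.103)]
print(fit("top",[(192,185),(447,100),(552,370),(290,465),(307,222),(387,194),(360,360),(440,331)],(90,250),N))
N2=[(.095,.09,.1),(.095,-.09,.1),(-.095,-.09,.1),(-.095,.09,.1),(.048,-.028,.103),(-.048,.028,.103),(-.048,-.028,.103)]
print(fit("side",[(381,175),(592,335),(352,492),(153,293),(462,305),(279,318),(341,376)],(170,220),N2))
K=np.array([.0,0,0])
for cam,px in (("top",(90+278/4,250+468/4)),("side",(170+290/4,220+386/4))): print(ray(cam,px,.164))
for l in("flux","spool"):
    print(l,[ (ray("top",x["pixel"],0),x["confidence"]) for x in robot.tip_of(l,"top")[:1]],[ (ray("side",x["pixel"],0),x["confidence"]) for x in robot.tip_of(l,"side")[:1]])
E
python3 fit.py
```

```text
(array([ 0.60273458, -0.06614938]), np.float64(0.3548851832649005), array([[ 1.2, -0.5],
       [-0.2,  1.1],
       [ 0.1,  1.1],
       [-2.6,  1.1],
       [ 0.1, -0.6],
       [ 0.4, -0.2],
       [ 0.2, -1.4],
       [ 0.8, -0.6]]))
(array([ 0.60240897, -0.06947474]), np.float64(0.3598472364888243), array([[-1.3, -0.4],
       [-0.4,  0.6],
       [-0.2,  0.2],
       [ 0.8,  0.8],
       [ 0.4, -0.7],
       [ 0.7, -0.4],
       [ 0. , -0. ]]))
[ 0.58984351 -0.11257331  0.164     ]
[ 0.5896071  -0.11212661  0.164     ]
flux [(array([ 0.72164197, -0.2018565 ,  0.        ]), 0.86)] [(array([ 0.71817148, -0.19483975,  0.        ]), 0.89)]
spool [] [(array([5.32466877e-01, 6.40996536e-02, 1.11022302e-16]), 0.59)]
```

Emit:
apply_moves(
  plan=[
    {"tx":-0.02,"ty":-0.013,"tz":-0.035,"yaw":0.05,"grip":0.3},
    {"tx":-0.06,"ty":-0.04,"tz":-0.035,"yaw":0.1,"grip":0.3},
    {"tx":-0.1,"ty":-0.067,"tz":-0.035,"yaw":0.15,"grip":0.3},
    {"tx":-0.14,"ty":-0.094,"tz":-0.035,"yaw":0.2,"grip":0.3},
    {"tx":-0.18,"ty":-0.12,"tz":-0.035,"yaw":0.25,"grip":0.3},
    {"tx":-0.22,"ty":-0.147,"tz":-0.035,"yaw":0.3,"grip":0.3},
    {"tx":-0.26,"ty":-0.174,"tz":-0.035,"yaw":0.35,"grip":0.3},
    {"tx":-0.3,"ty":-0.2,"tz":-0.035,"yaw":0.4,"grip":0.3},
  ],
)

```text
time: 2.0
tool_pos: [0.411, 0.1637, 0.2401]
tool_rot: [3.141, 0.0, 2.297]
contact_force: [0.3, -0.2, -0.7]
opening: 0.0597
```

```bash
cat > go.py <<'E'
from h import *
import sys
C=np.array([.6026,-.068]);A=.357
Rs=np.array([[np.cos(A),-np.sin(A)],[np.sin(A),np.cos(A)]])
def where():
    o=robot.observe();y=o["tool_rot"][2];p=o["tool_pos"]
    print("t",o["time"],"local",np.round(Rs.T@(p[:2]-C),4),"z",round(p[2],4),"yawerr",round(y-A-np.pi/2,4),"F",np.round(Rs.T@o["contact_force"][:2],1),o["contact_force"][2].round(1),"open",o["opening"])
    return p,y
def delta(lx,ly,z):
    p,y=where();d=Rs@[lx,ly]+C-p[:2]
    print("tx",round(d@[np.cos(y),np.sin(y)],4),"ty",round(d@[np.sin(y),-np.cos(y)],4),"tz",round(p[2]-z,4),"yaw",round(y-A-np.pi/2,4))
if __name__=="__main__":
    delta(*map(float,sys.argv[1:4]))
E
python3 go.py -.028 -.1 .24
```

```text
t 2.0 local [-0.0986  0.2841] z 0.2401 yawerr 0.3693 F [ 0.2 -0.3] -0.7 open 0.059665169867920795
tx -0.3837 ty -0.0728 tz 0.0001 yaw 0.3693
```

Emit:
apply_moves(
  plan=[
    {"tx":-0.05,"ty":-0.01,"tz":0,"yaw":0.05,"grip":0.3},
    {"tx":-0.105,"ty":-0.02,"tz":0,"yaw":0.1,"grip":0.3},
    {"tx":-0.16,"ty":-0.03,"tz":0,"yaw":0.15,"grip":0.3},
    {"tx":-0.215,"ty":-0.041,"tz":0,"yaw":0.2,"grip":0.3},
    {"tx":-0.27,"ty":-0.051,"tz":0,"yaw":0.26,"grip":0.3},
    {"tx":-0.325,"ty":-0.062,"tz":0,"yaw":0.32,"grip":0.3},
    {"tx":-0.365,"ty":-0.069,"tz":0,"yaw":0.369,"grip":0.3},
    {"tx":-0.3837,"ty":-0.0728,"tz":0,"yaw":0.3693,"grip":0.3},
  ],
)

```text
time: 3.0
tool_pos: [0.6119, -0.172, 0.2391]
tool_rot: [-3.141, -0.0, 1.927]
contact_force: [-0.1, 0.4, -0.3]
opening: 0.0596
```

```bash
python3 go.py -.028 -.1 .148
```

```text
t 3.0 local [-0.0277 -0.1007] z 0.2391 yawerr -0.0009 F [0.  0.4] -0.3 open 0.05956628753128308
tx 0.0007 ty -0.0003 tz 0.0911 yaw -0.0009
```

Emit:
apply_moves(
  plan=[
    {"tx":0,"ty":0,"tz":0.03,"yaw":0,"grip":0.3},
    {"tx":0,"ty":0,"tz":0.06,"yaw":0,"grip":0.3},
    {"tx":0,"ty":0,"tz":0.091,"yaw":0,"grip":0.3},
    {"tx":0,"ty":0,"tz":0.091,"yaw":0,"grip":0.3},
  ],
)

```text
time: 3.5
tool_pos: [0.6098, -0.1691, 0.1464]
tool_rot: [-3.138, -0.004, 1.929]
contact_force: [0.4, 0.1, 0.3]
opening: 0.0596
```

```bash
cat > look.py <<'E'
from h import *
import sys
from go import where
where()
n=sys.argv[1]
o=[]
for c,(r,q) in (("top",(90,250)),("side",(170,220))):
    p,d=robot.read_camera(c);o.append(cv2.resize(p[r:r+150,q:q+200,::-1],None,fx=2,fy=2,interpolation=cv2.INTER_CUBIC))
cv2.imwrite(f"pics/{n}.png",np.hstack(o))
E
python3 look.py a1
```

```text
t 3.5 local [-0.0286 -0.0973] z 0.1464 yawerr 0.0017 F [ 0.5 -0. ] 0.3 open 0.05956229838472805
```

View pics/a1.png

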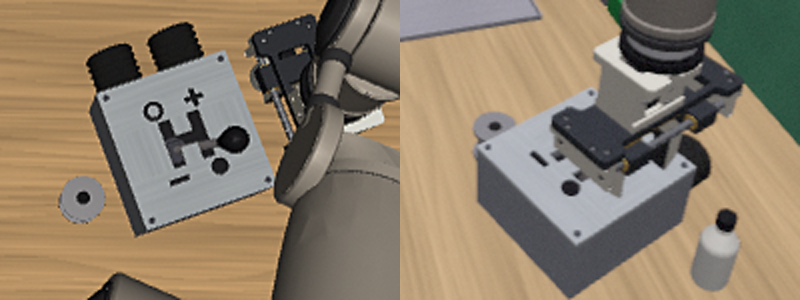

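The fingers are low on the right side of the knob, which hasn't moved (top view ≈(233,138)). Next I slide in to straddle it.

Emit:
apply_moves(
  plan=[
    {"tx":0.02,"ty":0,"tz":0,"yaw":0,"grip":0.3},
    {"tx":0.04,"ty":0,"tz":0,"yaw":0,"grip":0.3},
    {"tx":0.06,"ty":0,"tz":0,"yaw":0,"grip":0.3},
    {"tx":0.06,"ty":0,"tz":0,"yaw":0,"grip":0.3},
  ],
)

```text
time: 4.1
tool_pos: [0.59, -0.112, 0.1497]
tool_rot: [3.141, 0.0, 1.932]
contact_force: [0.6, -0.8, 0.4]
opening: 0.0592
```

```bash
python3 look.py a2
```

```text
t 4.1 local [-0.0271 -0.0368] z 0.1497 yawerr 0.0038 F [ 0.2 -1. ] 0.4 open 0.05923974373837454
```

View pics/a2.png

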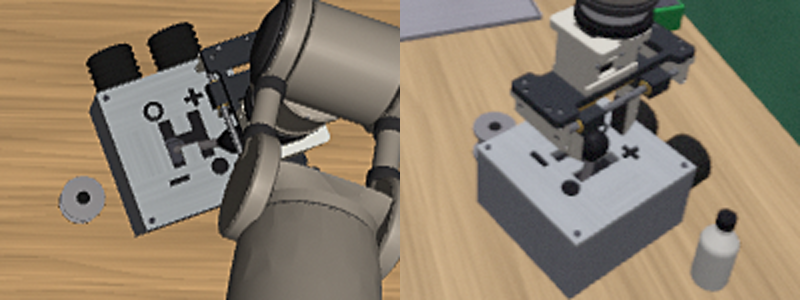

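The knob sits between the fingers (side view ≈(594,140)). Now I push it toward +x.

Emit:
apply_moves(
  plan=[
    {"tx":0,"ty":0.01,"tz":0,"yaw":0,"grip":0.3},
    {"tx":0,"ty":0.016,"tz":0,"yaw":0,"grip":0.3},
    {"tx":0,"ty":0.022,"tz":0,"yaw":0,"grip":0.3},
    {"tx":0,"ty":0.027,"tz":0,"yaw":0,"grip":0.3},
    {"tx":0,"ty":0.032,"tz":0,"yaw":0,"grip":0.3},
    {"tx":0,"ty":0.032,"tz":0,"yaw":0,"grip":0.3},
  ],
)

```text
time: 4.95
tool_pos: [0.6204, -0.1022, 0.1487]
tool_rot: [3.142, -0.0, 1.93]
contact_force: [-3.1, -1.6, 2.2]
opening: 0.0597
```

```bash
python3 look.py a3;python3 go.py .0126 -.038 .149
```

```text
t 4.95 local [ 0.0048 -0.0383] z 0.1487 yawerr 0.0019 F [-3.5 -0.5] 2.2 open 0.059713105914864624
t 5.05 local [ 0.0046 -0.0382] z 0.1487 yawerr 0.0018 F [-2.3  1. ] 1.4 open 0.059772541430477735
tx 0.0002 ty 0.008 tz -0.0003 yaw 0.0018
```

View pics/a3.png

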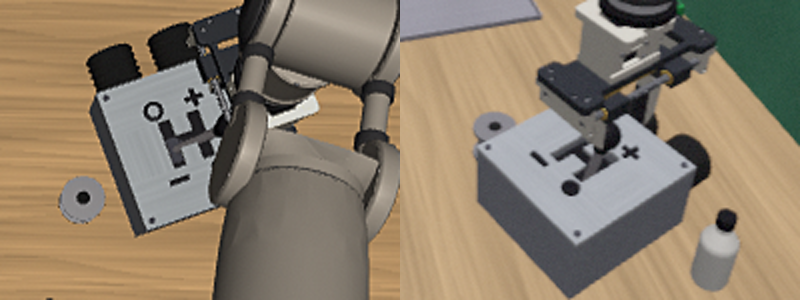

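Contact made (about 3.5 N). The knob is moving with the pad, now at side view ≈(606,134), so I push the last 8 mm.

Emit:
apply_moves(
  plan=[
    {"tx":0,"ty":0.004,"tz":0,"yaw":0,"grip":0.3},
    {"tx":0,"ty":0.008,"tz":0,"yaw":0,"grip":0.3},
    {"tx":0,"ty":0.008,"tz":0,"yaw":0,"grip":0.3},
  ],
)

```text
time: 5.42
tool_pos: [0.628, -0.0993, 0.1489]
tool_rot: [3.141, -0.0, 1.93]
contact_force: [-2.3, -1.6, 1.7]
opening: 0.0599
```

```bash
python3 look.py a4
```

```text
t 5.425 local [ 0.0129 -0.0382] z 0.1489 yawerr 0.002 F [-2.7 -0.7] 1.7 open 0.0599187516936739
```

Emit:
apply_moves(
  plan=[
    {"tx":0,"ty":-0.005,"tz":0,"yaw":0,"grip":0.3},
    {"tx":-0.02,"ty":-0.012,"tz":0,"yaw":0,"grip":0.3},
    {"tx":-0.05,"ty":-0.012,"tz":0,"yaw":0,"grip":0.3},
    {"tx":-0.07,"ty":-0.012,"tz":0,"yaw":0,"grip":0.3},
    {"tx":-0.07,"ty":-0.012,"tz":0,"yaw":0,"grip":-1},
    {"tx":-0.07,"ty":-0.012,"tz":0,"yaw":0,"grip":-1},
  ],
)

```text
time: 6.28
tool_pos: [0.6407, -0.1692, 0.1487]
tool_rot: [3.142, -0.001, 1.929]
contact_force: [-0.4, 0.3, 0.2]
opening: 0.0441
```

```bash
python3 look.py a5
python3 - <<'E'
import cv2;from h import *
p,d=robot.read_camera("side")
cv2.imwrite("pics/a5s.png",cv2.resize(p[190:290,260:380,::-1],None,fx=6,fy=6,interpolation=cv2.INTER_CUBIC))
p,d=robot.read_camera("top")
cv2.imwrite("pics/a5t.png",cv2.resize(p[110:210,290:410,::-1],None,fx=6,fy=6,interpolation=cv2.INTER_CUBIC))
E
```

```text
t 6.275 local [ 0.0003 -0.1082] z 0.1487 yawerr 0.0013 F [-0.3  0.4] 0.2 open 0.044053582246298434
```

View pics/a5s.png

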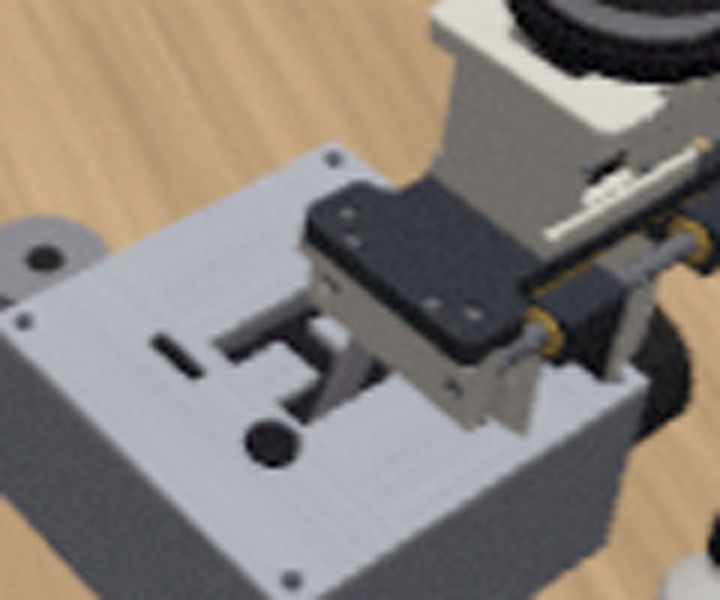

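View pics/a5t.png

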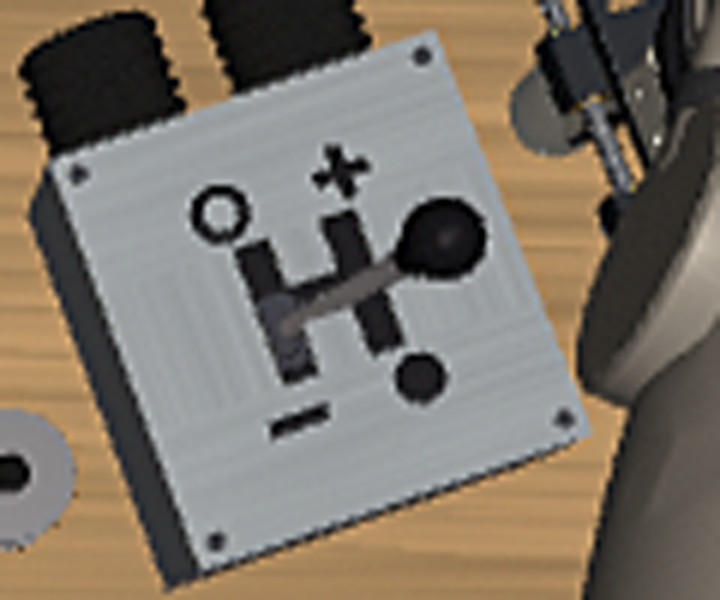

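```bash
cat > kn.py <<'E'
from h import *
from go import Rs,C,where
import sys
x,y,z=map(float,sys.argv[1:4])
print(Rs.T@(ray("top",(110+(y+.5)/6-.5,290+(x+.5)/6-.5),z)[:2]-C))
E
python3 kn.py 443 238 .170; python3 kn.py 280 430 .103; python3 kn.py 342 172 .103; python3 kn.py 221 213 .103;python3 kn.py 421 377 .103; python3 go.py 0 -.038 .149
```

```text
[-0.00158288 -0.03622876]
[-0.04854426  0.03803573]
[ 0.04854412 -0.02714431]
[0.04873392 0.02883179]
[-0.04690355 -0.02731889]
t 6.475 local [ 0.0008 -0.1076] z 0.1491 yawerr 0.0026 F [-0.7  0.9] 0.1 open 0.028248049001346007
tx 0.0696 ty -0.0006 tz 0.0001 yaw 0.0026
```

The lever is in the crossing: knob at local x ≈ −1.6 mm, tolerance ±4.6 mm. With the fingers shut, I push +y.

Emit:
apply_moves(
  plan=[
    {"tx":0.01,"ty":0,"tz":0,"yaw":0,"grip":-1},
    {"tx":0.025,"ty":0,"tz":0,"yaw":0,"grip":-1},
    {"tx":0.038,"ty":0,"tz":0,"yaw":0,"grip":-1},
    {"tx":0.048,"ty":0,"tz":0,"yaw":0,"grip":-1},
    {"tx":0.056,"ty":0,"tz":0,"yaw":0,"grip":-1},
    {"tx":0.064,"ty":0,"tz":0,"yaw":0,"grip":-1},
    {"tx":0.072,"ty":0,"tz":0,"yaw":0,"grip":-1},
    {"tx":0.08,"ty":0,"tz":0,"yaw":0,"grip":-1},
  ],
)

```text
time: 7.48
tool_pos: [0.6129, -0.0942, 0.1491]
tool_rot: [3.141, 0.0, 1.929]
contact_force: [1.0, -3.9, 2.8]
opening: 0.0003
```

```bash
python3 look.py a6
```

```text
t 7.475 local [ 0.0005 -0.0282] z 0.1491 yawerr 0.0014 F [-0.4 -4. ] 2.8 open 0.00033990771966841847
```

View pics/a6.png

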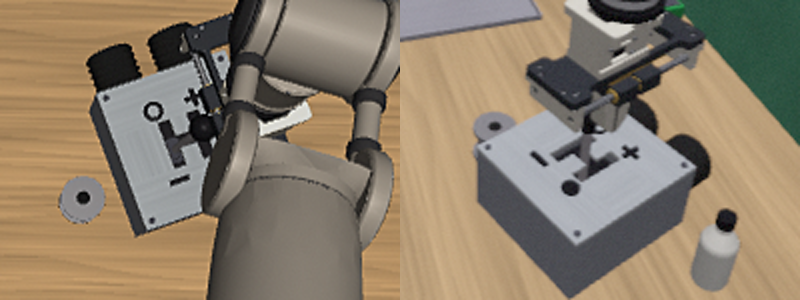

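The knob is moving along the crossing, at top view ≈(203,128), with a steady 4 N. I keep pushing.

Emit:
apply_moves(
  plan=[
    {"tx":0.008,"ty":0,"tz":0,"yaw":0,"grip":-1},
    {"tx":0.016,"ty":0,"tz":0,"yaw":0,"grip":-1},
    {"tx":0.023,"ty":0,"tz":0,"yaw":0,"grip":-1},
    {"tx":0.03,"ty":0,"tz":0,"yaw":0,"grip":-1},
    {"tx":0.036,"ty":0,"tz":0,"yaw":0,"grip":-1},
    {"tx":0.036,"ty":0,"tz":0,"yaw":0,"grip":-1},
  ],
)

```text
time: 8.32
tool_pos: [0.5998, -0.0599, 0.1484]
tool_rot: [-3.141, -0.001, 1.93]
contact_force: [0.2, -2.7, -1.4]
opening: 0.0004
```

```bash
python3 look.py a7
```

```text
t 8.325 local [0.0002 0.0086] z 0.1484 yawerr 0.0023 F [-0.7 -2.6] -1.4 open 0.0003740893972620057
```

View pics/a7.png

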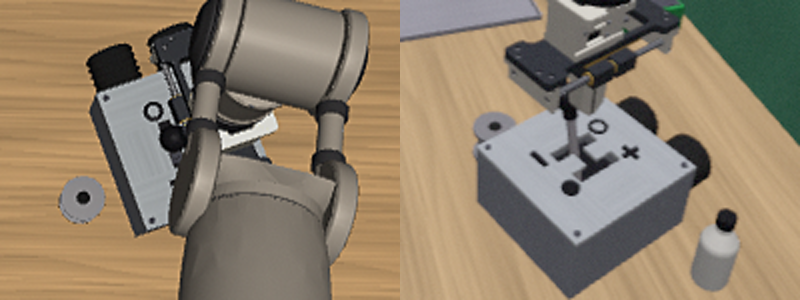

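Nearly at the left stop. A few millimetres more.

Emit:
apply_moves(
  plan=[
    {"tx":0.002,"ty":0,"tz":0,"yaw":0,"grip":-1},
    {"tx":0.004,"ty":0,"tz":0,"yaw":0,"grip":-1},
    {"tx":0.004,"ty":0,"tz":0,"yaw":0,"grip":-1},
  ],
)

```text
time: 8.8
tool_pos: [0.5988, -0.0569, 0.1489]
tool_rot: [-3.142, 0.0, 1.93]
contact_force: [0.8, -2.0, -1.6]
opening: 0.0001
```

```bash
python3 go.py 0 0.0115 .149
```

```text
t 8.8 local [0.0003 0.0117] z 0.1489 yawerr 0.0017 F [ 0.1 -2.2] -1.6 open 6.450400288636194e-05
tx -0.0002 ty -0.0003 tz -0.0001 yaw 0.0017
```

Emit:
apply_moves(
  plan=[
    {"tx":0.001,"ty":0,"tz":0,"yaw":0,"grip":-1},
    {"tx":0.002,"ty":0,"tz":0,"yaw":0,"grip":-1},
    {"tx":0.002,"ty":0,"tz":0,"yaw":0,"grip":-1},
  ],
)

```text
time: 9.18
tool_pos: [0.5982, -0.0551, 0.1489]
tool_rot: [3.142, 0.0, 1.93]
contact_force: [1.8, -3.8, -3.1]
opening: 0.0004
```

```bash
python3 go.py 0.0 -.025 .149
```

```text
t 9.175 local [0.0004 0.0136] z 0.1489 yawerr 0.0018 F [ 0.4 -4.2] -3.1 open 0.00037844423275108205
tx -0.0386 ty -0.0004 tz -0.0001 yaw 0.0018
```

Emit:
apply_moves(
  plan=[
    {"tx":-0.01,"ty":0,"tz":0,"yaw":0,"grip":-1},
    {"tx":-0.04,"ty":0,"tz":0,"yaw":0,"grip":-1},
    {"tx":-0.07,"ty":0,"tz":0,"yaw":0,"grip":0.3},
    {"tx":-0.07,"ty":0,"tz":0,"yaw":0,"grip":0.3},
    {"tx":-0.07,"ty":0,"tz":0,"yaw":0,"grip":0.3},
    {"tx":-0.07,"ty":0,"tz":0,"yaw":0,"grip":0.3},
  ],
)

```text
time: 9.93
tool_pos: [0.6225, -0.1195, 0.149]
tool_rot: [3.142, -0.001, 1.93]
contact_force: [0.3, 0.0, -0.1]
opening: 0.0357
```

```bash
python3 look.py a8
python3 - <<'E'
import cv2;from h import *
p,d=robot.read_camera("top")
cv2.imwrite("pics/a8t.png",cv2.resize(p[110:210,290:410,::-1],None,fx=6,fy=6,interpolation=cv2.INTER_CUBIC))
E
```

```text
t 9.925 local [ 0.0007 -0.0553] z 0.149 yawerr 0.0026 F [ 0.3 -0.1] -0.1 open 0.03566106707968227
```

View pics/a8t.png

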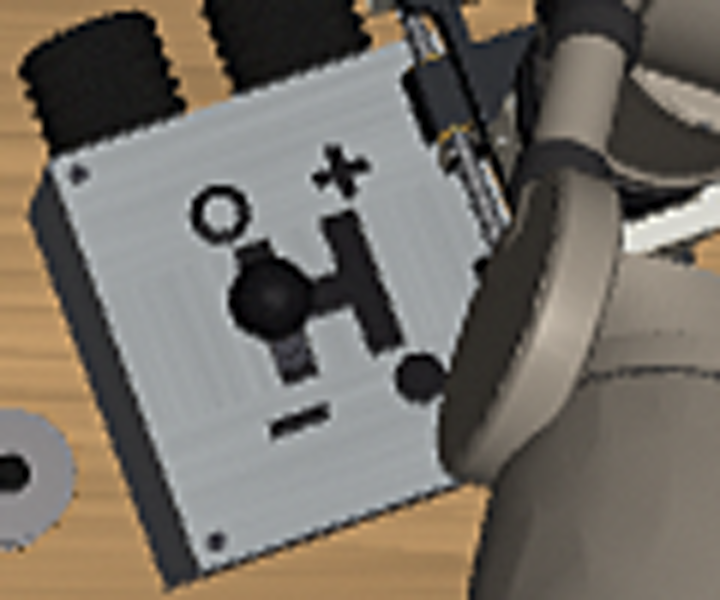

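View pics/a8.png

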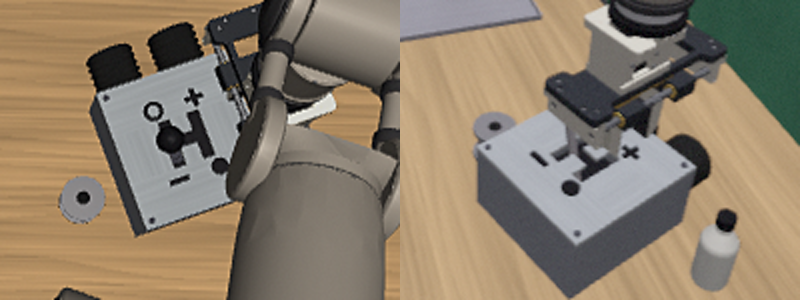

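The knob is in the left slot at crop ≈(271,298), with the bar at (300,421). I straddle it next.

```bash
python3 kn.py 271 298 .170; python3 go.py 0.0 .038 .149
```

```text
[-0.0018633   0.03842453]
t 10.075 local [ 0.0007 -0.0556] z 0.1491 yawerr 0.0026 F [-0.1 -0.3] 0.1 open 0.047260521672555164
tx 0.0936 ty -0.0004 tz 0.0001 yaw 0.0026
```

Emit:
apply_moves(
  plan=[
    {"tx":0,"ty":0,"tz":0,"yaw":0,"grip":0.3},
    {"tx":0.0,"ty":0,"tz":0,"yaw":0,"grip":0.3},
    {"tx":0.025,"ty":0,"tz":0,"yaw":0,"grip":0.3},
    {"tx":0.05,"ty":0,"tz":0,"yaw":0,"grip":0.3},
    {"tx":0.075,"ty":0,"tz":0,"yaw":0,"grip":0.3},
    {"tx":0.094,"ty":0,"tz":0,"yaw":0,"grip":0.3},
    {"tx":0.094,"ty":0,"tz":0,"yaw":0,"grip":0.3},
  ],
)

```text
time: 10.95
tool_pos: [0.5895, -0.0312, 0.1492]
tool_rot: [3.141, 0.0, 1.931]
contact_force: [0.6, -0.2, -0.7]
opening: 0.0596
```

```bash
python3 look.py a9;python3 go.py -.056 .038 .149
```

```text
t 10.95 local [0.0006 0.039 ] z 0.1492 yawerr 0.0036 F [ 0.5 -0.4] -0.7 open 0.05955024549515993
t 11.05 local [0.0006 0.0374] z 0.1491 yawerr 0.0021 F [ 0.4 -0.1] 0.6 open 0.059878788786834516
tx 0.0007 ty -0.0566 tz 0.0001 yaw 0.0021
```

View pics/a9.png

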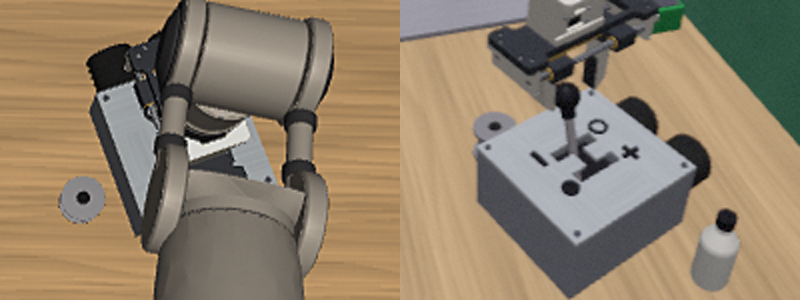

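The knob is straddled (side view ≈(568,98)). I pull the hand toward −x so the far finger pushes it home.

Emit:
apply_moves(
  plan=[
    {"tx":0,"ty":-0.01,"tz":0,"yaw":0,"grip":0.3},
    {"tx":0,"ty":-0.017,"tz":0,"yaw":0,"grip":0.3},
    {"tx":0,"ty":-0.024,"tz":0,"yaw":0,"grip":0.3},
    {"tx":0,"ty":-0.031,"tz":0,"yaw":0,"grip":0.3},
    {"tx":0,"ty":-0.038,"tz":0,"yaw":0,"grip":0.3},
    {"tx":0,"ty":-0.045,"tz":0,"yaw":0,"grip":0.3},
    {"tx":0,"ty":-0.051,"tz":0,"yaw":0,"grip":0.3},
    {"tx":0,"ty":-0.051,"tz":0,"yaw":0,"grip":0.3},
  ],
)

```text
time: 12.05
tool_pos: [0.5414, -0.0506, 0.149]
tool_rot: [-3.141, -0.0, 1.929]
contact_force: [2.4, -0.2, -0.3]
opening: 0.0596
```

```bash
python3 look.py b1;python3 go.py -.056 .038 .149
```

```text
t 12.05 local [-0.0512  0.0377] z 0.149 yawerr 0.0014 F [ 2.2 -1. ] -0.3 open 0.05958313925542217
t 12.15 local [-0.0509  0.0377] z 0.1489 yawerr 0.0017 F [ 2.2 -0.7] -0.5 open 0.059556146146458794
tx 0.0003 ty -0.0051 tz -0.0001 yaw 0.0017
```

View pics/b1.png

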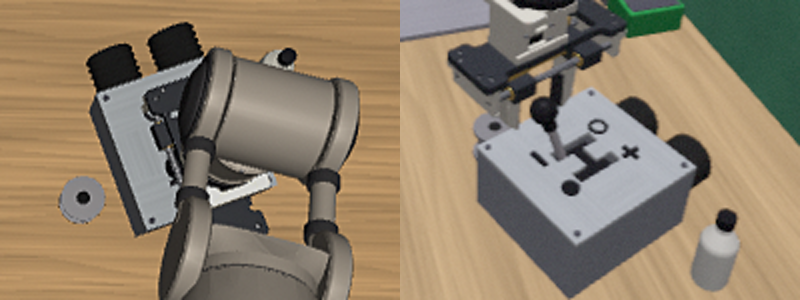

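The knob follows (side view ≈(545,108)). I keep pushing in small steps until the force rises at the stop.

Emit:
apply_moves(
  plan=[
    {"tx":0,"ty":-0.002,"tz":0,"yaw":0,"grip":0.3},
    {"tx":0,"ty":-0.004,"tz":0,"yaw":0,"grip":0.3},
    {"tx":0,"ty":-0.006,"tz":0,"yaw":0,"grip":0.3},
    {"tx":0,"ty":-0.006,"tz":0,"yaw":0,"grip":0.3},
  ],
)

```text
time: 12.65
tool_pos: [0.5363, -0.0526, 0.149]
tool_rot: [3.142, -0.0, 1.929]
contact_force: [3.1, 0.9, -0.3]
opening: 0.0601
```

Emit:
apply_moves(
  plan=[
    {"tx":0,"ty":-0.001,"tz":0,"yaw":0,"grip":0.3},
    {"tx":0,"ty":-0.002,"tz":0,"yaw":0,"grip":0.3},
    {"tx":0,"ty":-0.002,"tz":0,"yaw":0,"grip":0.3},
  ],
)

```text
time: 13.02
tool_pos: [0.5345, -0.0533, 0.149]
tool_rot: [3.141, -0.0, 1.93]
contact_force: [2.3, 1.5, -0.6]
opening: 0.0599
```

```bash
python3 go.py -.056 .038 .149
```

```text
t 13.025 local [-0.0587  0.0376] z 0.149 yawerr 0.0017 F [2.7 0.6] -0.6 open 0.059883337730548596
tx 0.0004 ty 0.0027 tz -0.0 yaw 0.0017
```

Emit:
apply_moves(
  plan=[
    {"tx":0,"ty":-0.001,"tz":0,"yaw":0,"grip":0.3},
    {"tx":0,"ty":-0.002,"tz":0,"yaw":0,"grip":0.3},
    {"tx":0,"ty":-0.003,"tz":0,"yaw":0,"grip":0.3},
    {"tx":0,"ty":-0.003,"tz":0,"yaw":0,"grip":0.3},
  ],
)

```text
time: 13.52
tool_pos: [0.5325, -0.0542, 0.1492]
tool_rot: [3.14, 0.001, 1.929]
contact_force: [5.4, 1.4, -0.6]
opening: 0.06
```

```bash
python3 look.py b2
```

```text
t 13.525 local [-0.0609  0.0374] z 0.1492 yawerr 0.0016 F [ 5.6 -0.5] -0.6 open 0.06000408648375416
```

Emit:
apply_moves(
  plan=[
    {"tx":0,"ty":-0.002,"tz":0,"yaw":0,"grip":0.3},
    {"tx":0,"ty":-0.003,"tz":0,"yaw":0,"grip":0.3},
    {"tx":0,"ty":-0.003,"tz":0,"yaw":0,"grip":0.3},
  ],
)

```text
time: 14.0
tool_pos: [0.5306, -0.0551, 0.1496]
tool_rot: [3.137, 0.001, 1.929]
contact_force: [7.5, 2.9, -0.3]
opening: 0.0598
```

```bash
python3 look.py b3
```

```text
t 14.0 local [-0.063   0.0373] z 0.1496 yawerr 0.0016 F [8.  0.1] -0.3 open 0.05980822766352432
```

View pics/b3.png

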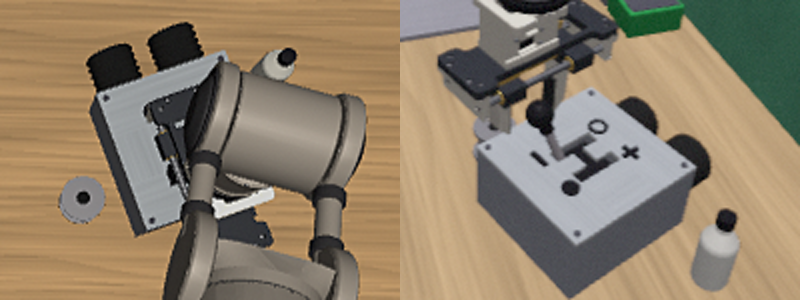

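The force climbs to 8 N while the arm flexes, so the lever is on its stop. I back off by 15 mm, withdraw sideways and rise.

Emit:
apply_moves(
  plan=[
    {"tx":0,"ty":0.008,"tz":0,"yaw":0,"grip":0.3},
    {"tx":0,"ty":0.016,"tz":0,"yaw":0,"grip":0.3},
    {"tx":-0.005,"ty":0.018,"tz":0,"yaw":0,"grip":0.3},
    {"tx":-0.03,"ty":0.018,"tz":0,"yaw":0,"grip":0.3},
    {"tx":-0.06,"ty":0.018,"tz":0,"yaw":0,"grip":0.3},
    {"tx":-0.09,"ty":0.018,"tz":0,"yaw":0,"grip":0.3},
    {"tx":-0.11,"ty":0.018,"tz":-0.02,"yaw":0,"grip":0.3},
    {"tx":-0.13,"ty":0.018,"tz":-0.06,"yaw":0,"grip":0.3},
  ],
)

```text
time: 15.1
tool_pos: [0.5903, -0.1732, 0.2075]
tool_rot: [-3.138, -0.003, 1.928]
contact_force: [0.4, 0.1, 0.5]
opening: 0.0594
```

Emit:
apply_moves(
  plan=[
    {"tx":-0.05,"ty":0,"tz":-0.04,"yaw":0,"grip":0.3},
    {"tx":-0.1,"ty":0,"tz":-0.06,"yaw":0,"grip":0.3},
    {"tx":-0.1,"ty":0,"tz":-0.06,"yaw":0,"grip":0.3},
    {"tx":-0.1,"ty":0,"tz":-0.06,"yaw":0,"grip":0.3},
  ],
)

```text
time: 15.6
tool_pos: [0.6257, -0.2653, 0.2676]
tool_rot: [-3.14, -0.002, 1.928]
contact_force: [0.1, 0.4, -0.3]
opening: 0.0595
```

```bash
python3 look.py c1
python3 - <<'E'
import cv2;from h import *
p,d=robot.read_camera("top")
cv2.imwrite("pics/c1t.png",cv2.resize(p[110:210,290:410,::-1],None,fx=6,fy=6,interpolation=cv2.INTER_CUBIC))
E
```

```text
t 15.6 local [-0.0473 -0.1929] z 0.2676 yawerr 0.0004 F [0.2 0.3] -0.3 open 0.059517066422182054
```

View pics/c1t.png

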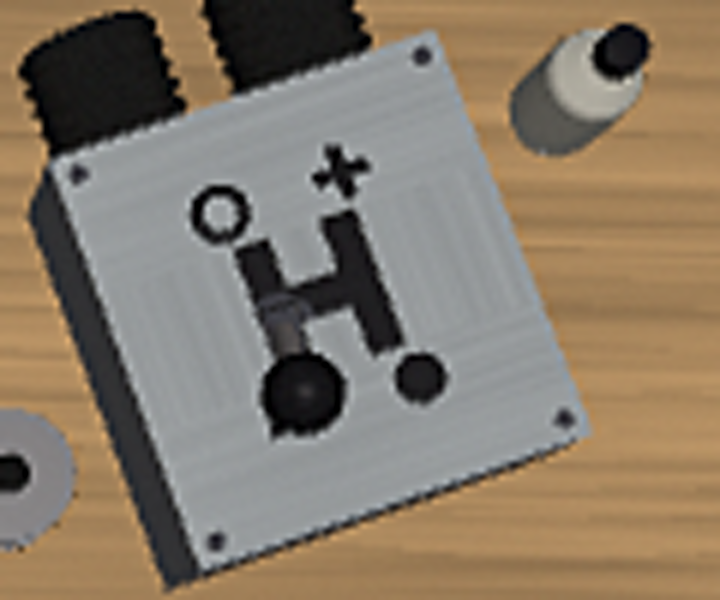

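View pics/c1.png

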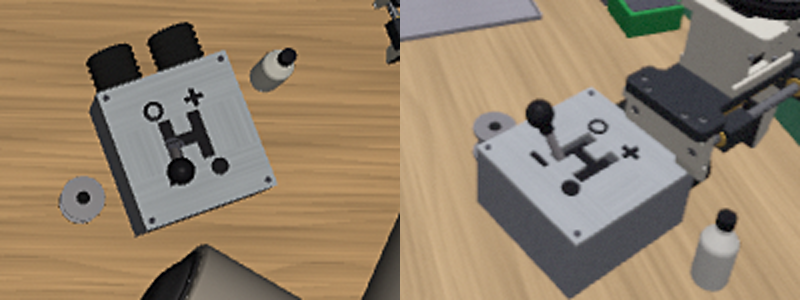

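```bash
python3 kn.py 303 393 .164; python3 kn.py 300 421 .103
python3 - <<'E'
from h import *;from go import Rs,C
for r,q in ((170+113/2,220+140/2),): print("side",Rs.T@(ray("side",(r,q),.164)[:2]-C))
for l in("flux","spool"):
    print(l,[ ray("side",x["pixel"],0) for x in robot.tip_of(l,"side")[:1]])
E
```

```text
[-0.04198826  0.03838677]
[-0.04771103  0.02856291]
side [-0.04160475  0.03668301]
flux [array([ 0.71245554, -0.19096717,  0.        ])]
spool []
```

Run:
```python
from cell import robot
print(robot.hand_in())
```

```text
the job is handed in; nothing more can be done
None
```

The selector lever is home at the end of the slot marked with the bar (near left), and the hand is clear of everything. I pushed it from near right into the crossing, across to the left slot, then back to the near stop. The ring and cross branches were never entered. I handed the job in with the clock at about 16 s of the 58 s allowed.

**Last checks:**
- **Position:** both cameras put the knob at about x = −42 mm, y = +37 to +38 mm from the selector's axis. The stop is expected at −43 and +38 mm. That is about 11 mm from the measured bar centre, inside the 22 mm limit.
- **Stop:** the push force climbed steadily from about 3 N to 8 N at the end, well above the 4 N friction, so the lever was on its stop.
- **Knob lift:** I only pushed it sideways. I did not measure the lift directly.
- **Bystanders:** the flux bottle and spool look unmoved in the pictures. I did not check the buzzers at the end, but the hand only passed high over that area.

**Checks that disagreed:**
- **Flux bottle:** the detector's last position for it differed by about 7 mm from its first. Its pixels in the pictures had not changed, so I took that as detector noise.
- **Spool:** the detector missed it in the last check, so its position rests on the picture alone.
- **Parked lever:** at the start the cameras put the knob at about x = −28 mm, not the −43 mm expected for the parked end.
- **Crossing:** there the camera put the knob about 1.7 mm nearer than the upright position. Even allowing for that, the final lean stays above the 0.25 rad needed.

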